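# Lock the drive cover of the bench dough sheeter

## Task

The chain of the dough sheeter has just been oiled and its sprung drive cover still stands ajar. With the fingertips set in the slot of the cover's quarter-turn fastener, press the cover shut and turn the fastener clockwise (seen from above) right to its stop, so that the cover stays locked down when you let go. Only press and turn: do not pull the cover up, and leave the tin, loaf, oil bottle, jar and tools where they are.

Things in the scene. Friction and masses are not known exactly. Their poses are not given: they have to be found in the camera images.
- sheeter: Low bench dough sheeter of stainless steel, fixed. Origin: on the table under the centre of its drive housing, an open-topped box 250 mm deep (its x), 210 mm wide (its y), 150 mm high. Its x points from the housing's front (cover's free edge) to its rear (hinge), z up. Rollers and feed tables (up to 192 mm high, y = 109 to 520 mm) stand on its +y side, the motor behind it, below 155 mm.
- cover_hinge (a point): Middle of the drive cover's hinge line, 125 mm behind the sheeter's origin, 153 mm above the table; the line runs along the sheeter's y. Its axes tilt with the cover: x lies in the cover and points to the rear, away from the free edge, z out of its upper face. The cover is a steel plate 256 x 216 x 10 mm from this line towards the front, its underside level with the line.
- cover (a joint): Opening angle of the cover, rad: 0 shut (firm stop), grows as the front edge rises. A spring holds it ajar at 0.14 to 0.26 and lifts it again to 0.13 or more if it is let go unlocked; pressing it shut at the fastener takes about 5 N. Locked, it stands at about 0.01.
- ring (a point): Fixed to the cover, on the fastener's axis, level with the rim of the aluminium ring about the disc: 190 mm from the hinge line towards the free edge, 28 mm above the cover's underside. The ring is 96 mm across outside, 82 mm inside, 18 mm high above the cover's upper face; the black disc (82 mm across) lies in it, 1 mm below the rim.
- slot (a point): Centre of the floor of the fastener's slot, on the fastener's axis. Site axes: x along the slot, z out of the cover; x points to the sheeter's -y when joint cam is 0 and to the front (sheeter's -x) when locked. The slot crosses the fastener's black disc: 72 mm long, 34 mm wide, 14 mm deep, closed at both ends, its floor 13 mm above the cover's underside, flat, steel.
- cam (a joint): Turn of the fastener, rad: 0 fully unlocked, grows clockwise from above, firm stop at 1.571 = locked. It takes about 0.13 Nm and stays where left. In the last third its tongue passes under a lip of the housing, only if the cover is pressed shut (front edge within 5 mm); turned with the cover up, it goes over the lip and blocks the cover.
- loaf_tin: Empty dark steel loaf tin 210 x 110 x 85 mm, on the table beside the sheeter. Origin: centre of its underside.
- loaf: Seeded loaf 220 x 110 x 95 mm, on the table beside the sheeter. Origin: centre of its underside.
- oil_bottle: White oil bottle, 48 mm across, 125 mm high, standing before the drive housing. Origin: centre of its underside.
- screwdriver: Screwdriver 190 mm long lying on the table before the drive housing. Origin: underside, at mid length.
- scraper: Dough scraper, 150 mm wide, lying on the sheeter's front feed table (128 mm above the bench). Origin: centre of its underside.
- grease_jar: Low amber jar with a steel lid, 56 mm across, 50 mm high, standing before the drive housing. Origin: centre of its underside.

How it is judged:
On the way, in this order (a step that is already met when the one before it is completed fails the run):
1. with the fingertips in the fastener's slot, the cover is pressed shut before the fastener is locked (distance between the grasp point and slot below 0.065 m and value of joint cover below 0.045 rad and value of joint cam below 1.3 rad), for 0.05 s.
2. the fastener is turned to its stop with the cover shut (value of joint cover below 0.03 rad and value of joint cam above 1.45 rad), for 0.1 s.
At the end, for the whole second after the job is handed in: The fastener stands at its stop (turned to within 7 degrees) and its tongue holds the sprung cover shut (front edge raised less than 8 mm) with nothing touching it (all of step 2).
It fails at once if the cover is pulled up (value of joint cover above 0.4 rad).
It fails at once if one of the things about the sheeter is lifted or shoved more than 30 mm (distance of any of loaf_tin, loaf, oil_bottle, grease_jar, screwdriver, scraper from where it was at the start of the episode above 0.03 m).
It also fails if it takes over 38 s, if anything falls off the work surface, if the arm or the gripper's body presses on something with over 40 N, if the wrist force passes 120 N, or if a joint passes its speed limit or range.

## Robot

A 7-joint arm with a two-finger parallel gripper is mounted at the origin on the work surface. World frame = base frame: x ahead of the robot, y to its left, z up, the work surface at z = 0. Lengths are in m, angles in rad, forces in N, time in s.
With the tool pointing down it reaches from about 0.4 to 0.85 m from the base axis. Payload 4.4 kg.
Tool frame: the origin (TCP) lies at the very end of the fingers, on their centre line; the grasp point (between the pads) lies ctrl.pinch_z behind it (ctrl.pinch_z is the distance from the TCP to the grasp point, in m); z points along the fingers, y is the line along which they close (so a half turn about z gives the same grasp; the last joint's range is limited). The gripper opens to 94 mm and grips with 3 to 60 N. Pads are 16 mm wide; open, the fingers measure 119 mm over their backs; the gripper's body (75 mm by 177 mm) begins 78 mm behind the grasp point.
Start: joints at [1.089, 0.628, 0.038, 1.517, -0.027, 0.996, -0.02], TCP at [0.263, -0.595, 0.205] pointing down, gripper open.
Joint ranges: [-3.06, 3.06], [-0.37, 2.12], [-1.25, 1.32], [0.18, 2.47], [-1.1, 4.24], [0.23, 1.98], [-2.94, 2.94]. Speed limits (rad/s): [2.57, 2.57, 3.14, 3.14, 3.14, 3.14, 3.14].

## Interface

Orientations are given as a unit quaternion [x, y, z, w].
In Python, from cell import ctrl gives the robot as it stands.
- The arm moves only by the tool step_arm, never from a script. Its argument "series" is a list of rows, each a list of 3 entries, a list of its own where there are three numbers: the turn, a rotation vector about the tool's x, y, z in degrees, then the shift along the tool's x, y, z in cm, then the finger opening in cm, from 0 to 9.4. In form: [[[wx, wy, wz], [dx, dy, dz], gripper], ...]. A call has 1 to 8 rows; each row is the pose to reach, as a shift and turn from the pose commanded when the call began, along the tool's axes at that moment; what a row does not reach only later rows make up. A row lasts 1/10 s, in which the tool goes at most 50 mm and 8.59 degrees, less where a joint would pass 70% of its speed; a pose out of reach is approached as far as the arm can. A call with a gripper value outside its range is refused whole. The fingers move at their own pace and stop on an object; "grip_force" is the grip in N (left out, the last holds). Time passes only in rows, so rows that repeat a pose let the fingers close. It gives the time, the measured TCP pose, the force, the opening and the grip force at its end, in the units of the state.
- ctrl.read_state(): the state, without advancing time (a new reading comes with each control period).
- ctrl.get_image(name): name is "scene" or "side" or "wrist"; returns a dict with "pixels" (400x640x3 uint8, red, green, blue), "K" (3x3 intrinsics, pixels), "R" (3x3) and "t" (3): a world point X has camera coordinates R X + t. Camera axes: x right, y down, z forward; pixel columns grow to the right and rows downward; lengths in m; the calibration is good to about 2 mm. A picture is of the moment at which its call begins. There is no depth.
- ctrl.sign_off(): hands the job in; it is judged then, once.
Trained networks look in a picture, given as the dict that the camera call returned (one of the last four; its "shot" number tells which), for a name from the list of things; names that differ only in an ending like _2 or _b are one class to them, and where a whole thing is asked for, a point or a joint stands for the part that bears it (a point fixed in the world has none). Each returns a list of dicts, best first, with "p" (0 to 1); they miss things now and then, are a little off and sometimes report something else, mostly with a low value. They report only what shows in the picture. A call takes as long as a camera call.
- ctrl.look_for(target, picture): "xyz" ([x, y, z] in m, in the coordinates of the camera as it stood for that picture, good to about 4 mm: the middle of the surface that is visible of it).
The state is a dict: "t": time; "qpos": joint angles; "qd": joint speeds; "joint_torque": joint torques, N m; "tool_pos": TCP position; "tcp_rot": TCP orientation; "force": force on the tool from outside, world axes, zero at the start; "wrist_torque": the same for the moment, N m; "finger_gap": finger opening in m; "grip_force": force on a finger pad.
Only numpy, scipy, OpenCV 4.12 (cv2) and the standard library are available. Lean on these libraries where they do the work, as an engineer would, in place of code of your own. Each camera call takes 0.05 s, during which the arm holds its last target. There are 200 camera calls.

## Working session

There is one attempt and no reset: what is moved stays moved. The work goes in short steps, Python scripts to look and compute and a tool call to move; the robot and the scene stay as the last step left them, time stands still between calls to the robot, and variables do not carry over. Pictures are saved under pics/ and viewed, at most 10 in all, crops included, and the job is handed in when it is done.

Besides the shell and the picture viewer there is one more tool, called after ">>>" in YAML: its name, and indented under it one key for each argument. step_arm: Moves the arm, as the interface text tells. Its arguments: {"type":"object","properties":{"series":{"type":"array","items":{"type":"array"}},"grip_force":{"type":"number"}},"required":["series"]}

```bash
mkdir -p pics; ls; cat > h.py <<'E'
import numpy as np, cv2
from cell import ctrl
def shot(n,f=None):
    p=ctrl.get_image(n)
    if f: cv2.imwrite('pics/'+f,p['pixels'][:,:,::-1])
    return p
def look(t,p):
    R,T=np.array(p['R']),np.array(p['t'])
    return [(round(d['p'],2),(R.T@(np.array(d['xyz'])-T)).round(4)) for d in ctrl.look_for(t,p)[:2]]
def proj(p,X):
    c=np.array(p['R'])@X+np.array(p['t']); u=np.array(p['K'])@c; return (u[:2]/u[2]).round(1)
E
python3 - <<'E'
from h import *
ims=[]
for n in ['scene','side']:
    p=shot(n,n+'0.png')
    print(n)
    for t in ['sheeter','cover','ring','slot','oil_bottle','grease_jar','loaf_tin','loaf','screwdriver','scraper']: print(t,look(t,p))
s=ctrl.read_state(); print(s['t'],s['tool_pos'],s['tcp_rot'],s['force'],ctrl.pinch_z)
E
```

```text
pics
scene
sheeter [(0.7, array([ 0.6413, -0.0082,  0.1629]))]
cover [(0.76, array([ 0.606 , -0.0948,  0.186 ]))]
ring [(0.78, array([ 0.6034, -0.1005,  0.1861]))]
slot [(0.83, array([ 0.5492, -0.0737,  0.2094])), (0.21, array([ 0.6065, -0.0943,  0.1837]))]
oil_bottle [(0.79, array([ 0.4282, -0.0999,  0.0819]))]
grease_jar [(0.6, array([ 0.4037, -0.1815,  0.0477]))]
loaf_tin [(0.94, array([ 6.076e-01, -3.051e-01,  6.000e-04]))]
loaf [(0.82, array([ 0.3548, -0.303 ,  0.0954]))]
screwdriver [(0.88, array([0.4392, 0.0427, 0.0199])), (0.48, array([ 0.6081, -0.3092,  0.0013]))]
scraper [(0.93, array([0.5429, 0.1932, 0.1383]))]
side
sheeter [(0.77, array([0.6081, 0.1003, 0.13  ]))]
cover [(0.72, array([ 0.5853, -0.0747,  0.1941])), (0.57, array([0.4238, 0.0493, 0.0223]))]
ring [(0.76, array([ 0.5852, -0.0775,  0.1939])), (0.43, array([ 0.569 , -0.347 ,  0.0489]))]
slot [(0.61, array([ 0.5596, -0.0838,  0.2072]))]
oil_bottle [(0.94, array([ 0.417 , -0.0734,  0.0722]))]
grease_jar []
loaf_tin [(0.92, array([ 0.573 , -0.3461,  0.0478]))]
loaf [(0.61, array([ 0.3252, -0.2691,  0.0861]))]
screwdriver [(0.61, array([0.4258, 0.0492, 0.0218]))]
scraper [(0.93, array([0.5362, 0.2011, 0.1403]))]
1.1 [ 0.26256557 -0.59461799  0.20545269] [ 9.78472882e-01  2.06375432e-01  1.98914763e-05 -1.52051045e-05] [ 0.5430418  -0.33705219  0.80810963] 0.0188
```

View pics/scene0.png

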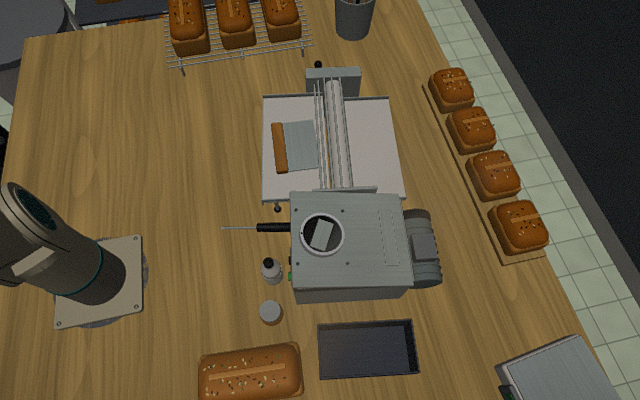

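View pics/side0.png

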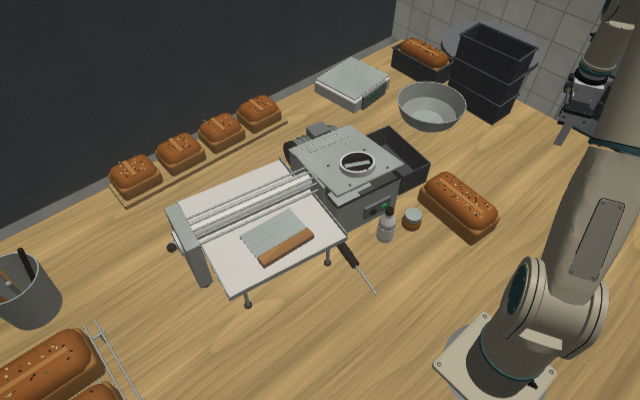

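The cover is ajar. In the scene view the disc is near (322,234), with the slot turned roughly 25° clockwise from vertical. In the side view the disc is near (358,162). Next I'll move above it for a closer look.

>>> step_arm:
  series:
    - [[0,0,0],[0,0,-5],9.4]
    - [[0,0,0],[4,-3,-10],9.4]
    - [[0,0,8],[8,-6.5,-14],7]
    - [[0,0,16],[12,-10,-15.5],5]
    - [[0,0,24],[16,-13,-15.5],4]
    - [[0,0,32],[20,-16.5,-15.5],4]
    - [[0,0,40],[24,-20,-15.5],4]
    - [[0,0,45],[28,-23,-15.5],4]

```text
t: 1.9
tool_pos: [0.4049, -0.3108, 0.3603]
tcp_rot: [0.982, -0.186, 0.001, 0.0]
force: [1.5, -0.5, -0.0]
finger_gap: 0.0495
grip_force: 0.0
```

```bash
python3 - <<'E'
from h import *
s=ctrl.read_state(); print(s['t'],s['tool_pos'],s['tcp_rot'],s['qpos'],s['finger_gap'])
P=[];x=[]
for n,uv in [('scene',(322,234)),('side',(358,162))]:
    p=ctrl.get_image(n); P.append(np.array(p['K'])@np.c_[p['R'],p['t']]); x.append(np.array(uv,float))
X=cv2.triangulatePoints(P[0],P[1],x[0],x[1]); print((X[:3]/X[3]).ravel())
E
```

```text
1.9 [ 0.40490431 -0.31077625  0.36029135] [ 9.82473587e-01 -1.86400786e-01  5.70999115e-04  2.68857344e-04] [ 0.48476395  0.27845899  0.15403994  1.66649132 -0.04529245  1.19885864
 -1.29641608] 0.04954954327877476
[ 0.54991483 -0.08230661  0.21086794]
```

>>> step_arm:
  series:
    - [[0,0,0],[0,-4.5,0],4]
    - [[0,0,0],[0,-9,0],4]
    - [[0,0,0],[0,-14,0],4]
    - [[0,0,0],[0,-18,0],4]
    - [[0,0,0],[0,-21,0],4]
    - [[0,0,0],[0,-21,0],4]
    - [[0,0,0],[0,-21,0],4]

```text
t: 2.7
tool_pos: [0.4802, -0.1169, 0.3597]
tcp_rot: [0.983, -0.183, -0.0, 0.0]
force: [-0.1, -1.2, -0.1]
finger_gap: 0.0396
grip_force: 0.0
```

```bash
python3 - <<'E'
from h import *
s=ctrl.read_state(); print(s['t'],s['tool_pos'],s['tcp_rot'],s['qpos'],s['finger_gap'])
p=shot('wrist','w1.png')
for t in ['ring','slot','cover']: print(t,look(t,p))
R=np.array(p['R']);print('cam',-R.T@np.array(p['t']),R[2], proj(p,np.array([.55,-.082,.211])))
np.savez('w1.npz',R=p['R'],t=p['t'],K=p['K'])
E
```

```text
2.7 [ 0.48023845 -0.11686693  0.35968245] [ 9.83087651e-01 -1.83135369e-01 -4.48926080e-05  3.24056660e-04] [ 0.14710888  0.25087792  0.04472171  1.7025069  -0.0112631   1.18855598
 -1.74451142] 0.039553336339463084
ring [(0.77, array([ 0.6076, -0.0899,  0.1811]))]
slot [(0.91, array([ 0.5483, -0.0777,  0.2077])), (0.21, array([ 0.367 , -0.2912,  0.092 ]))]
cover [(0.7, array([ 0.607 , -0.0843,  0.1864]))]
cam [ 0.55852563 -0.14675513  0.5389537 ] [-0.26857148  0.10197116 -0.95784719] [270.1 148.9]
```

View pics/w1.png

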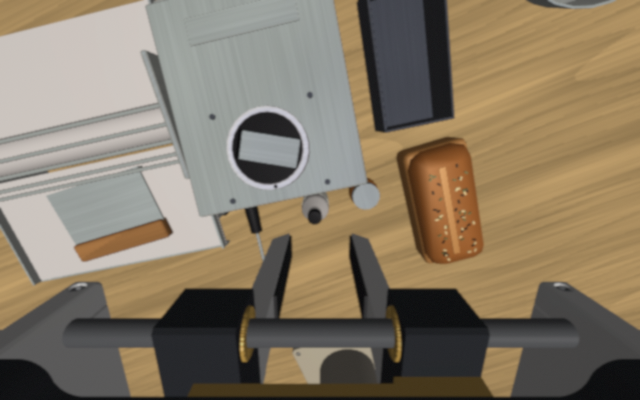

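The wrist view shows the slot floor with corners at about (242,130), (301,139), (298,167) and (238,159). The ring centre is at about (268,147). The cover's front edge runs from (200,215) to (367,184). I'll fit the sheeter pose to these points.

```bash
cat > fit.py <<'E'
from h import *
from scipy.optimize import least_squares
def model(v):
    x,y,yaw,th,c=v
    cy,sy=np.cos(yaw),np.sin(yaw)
    Rz=np.array([[cy,-sy,0],[sy,cy,0],[0,0,1]])
    Rt=cv2.Rodrigues(np.array([0,th,0.]))[0]  # front (-x) rises
    return lambda q:(Rz@(Rt@np.array(q,float)+[.125,0,.153])+[x,y,0])
def slotdir(c): return np.array([-np.sin(c),-np.cos(c),0])
if __name__=='__main__':
    w=dict(np.load('w1.npz')); sc=ctrl.get_image('scene'); sd=ctrl.get_image('side')
    def res(v):
        m=model(v); d=slotdir(v[4]); n=np.array([d[1],-d[0],0])
        r=[]
        ring=np.array([-.19,0,.028])
        for p,u in [(w,(267.5,147)),(sc,(322,234)),(sd,(358,162))]: r+=list(proj(p,m(ring))-u)
        r+=list(proj(w,m([-.256,.108,.010]))-(200,215))+list(proj(w,m([-.256,-.108,.010]))-(367,184))
        f=np.array([-.19,0,.013]); k=[]
        # visible-floor long-axis direction
        a=proj(w,m(f+.03*d))-proj(w,m(f-.03*d)); a/=np.linalg.norm(a)
        b=np.array([301-242+298-238,139-130+167-159.]); b/=np.linalg.norm(b)
        return r+[30*(a[0]*b[1]-a[1]*b[0]), (v[3]-.2)*5]
    import h; h_round=proj
    s=least_squares(res,[.62,-.09,0.1,.2,.3],diff_step=1e-3,x_scale=[.01,.01,.1,.1,.1])
    print(s.x.round(4),s.fun.round(1)); np.save('v.npy',s.x); v=s.x; m=model(v)
    print('ring',m([-.19,0,.028]),'slot',m([-.19,0,.013]))
    v0=v.copy();v0[3]=0;m0=model(v0);print('shut slot',m0([-.19,0,.013]))
    d=model(v)(slotdir(v[4]))-m([0,0,0]);print('slot dir',d, 'angle from -y toward -x deg',np.degrees(np.arctan2(-d[0],-d[1])))
E
python3 fit.py
```

```text
[ 0.6103 -0.0802  0.0381  0.2302  0.3   ] [ -1.6  -2.9   2.8  -2.5  -1.8  -5.   12.1  16.8  11.3 -22.1   7.5   0.2]
ring [ 0.55677638 -0.08224602  0.22361354] slot [ 0.55335633 -0.08237651  0.20900922]
shut slot [ 0.54538402 -0.08268072  0.166     ]
slot dir [-0.25108903 -0.9656126   0.06742859] angle from -y toward -x deg 14.575869981712449
```

```bash
sed -i 's/return (u\[:2\]\/u\[2\]).round(1)/return u[:2]\/u[2]/' h.py; sed -i 's/b=np.array(\[301-242+298-238,139-130+167-159.\])/b=-np.array([301-242+298-238,139-130+167-159.])/' fit.py; python3 fit.py
```

```text
[ 0.6107 -0.0909 -0.1798  0.1459  0.3272] [ 0.7 -0.1  0.6 -0.3 -1.7  0.3  0.1  0.3  0.1  0.4 -0.  -0.3]
ring [ 0.55278458 -0.08034061  0.20832408] slot [ 0.55063907 -0.0799507   0.19348343]
shut slot [ 0.54679368 -0.07925186  0.166     ]
slot dir [-0.48215512 -0.87483924  0.04671995] angle from -y toward -x deg 28.86072734762967
```

The fit is good (residuals under 2 px): sheeter yaw -0.18, cover 0.146, cam 0.33, and a shut slot centre of (0.547,-0.079,0.166). Joint 7 would run out of range turning from here, so I'll take the half-turned grasp, a turn of about -172°.

>>> step_arm:
  series:
    - [[0,0,-8],[1,-1,0],3.4]
    - [[0,0,-16],[2,-2,0],3.4]
    - [[0,0,-24],[3,-3,1],3.4]
    - [[0,0,-32],[4,-4,2],3.4]
    - [[0,0,-40],[5.3,-6,3],3.4]
    - [[0,0,-48],[5.3,-6,4],3.4]
    - [[0,0,-56],[5.3,-6,5],3.4]
    - [[0,0,-64],[5.3,-6,6],3.4]

```text
t: 3.9
tool_pos: [0.5515, -0.0799, 0.2991]
tcp_rot: [0.93, 0.368, -0.0, -0.0]
force: [0.2, -0.2, 0.6]
finger_gap: 0.0336
grip_force: 0.0
```

>>> step_arm:
  series:
    - [[0,0,-8],[0,0,0],3.4]
    - [[0,0,-16],[0,0,0],3.4]
    - [[0,0,-24],[0,0,0],3.4]
    - [[0,0,-32],[0,0,0],3.4]
    - [[0,0,-40],[0,0,0],3.4]
    - [[0,0,-48],[0,0,0],3.4]
    - [[0,0,-56],[0,0,0],3.4]
    - [[0,0,-64],[0,0,0],3.4]

```text
t: 4.7
tool_pos: [0.5514, -0.0802, 0.2997]
tcp_rot: [0.594, 0.804, -0.0, 0.0]
force: [0.6, -0.9, -0.6]
finger_gap: 0.0343
grip_force: 0.0
```

>>> step_arm:
  series:
    - [[0,0,-8],[0,0,0],3.4]
    - [[0,0,-16],[0,0,0],3.4]
    - [[0,0,-24],[0,0,0],3.4]
    - [[0,0,-32],[0,0,0],3.4]
    - [[0,0,-40],[0,0,0],3.4]
    - [[0,0,-44],[0,0,0],3.4]
    - [[0,0,-44],[0,0,0],3.4]
    - [[0,0,-44],[0,0,0],3.4]

```text
t: 5.5
tool_pos: [0.5514, -0.0801, 0.2996]
tcp_rot: [0.253, 0.967, 0.0, -0.0]
force: [0.8, -1.1, -1.0]
finger_gap: 0.0339
grip_force: 0.0
```

```bash
cat > st.py <<'E'
from h import *
from scipy.spatial.transform import Rotation as Ro
s=ctrl.read_state(); R=Ro.from_quat(s['tcp_rot']).as_matrix(); y=R[:,1]
print('t',s['t'],'pos',np.array(s['tool_pos']).round(4),'y',np.degrees(np.arctan2(-y[0],-y[1])).round(1),'z',R[:,2].round(3),'F',np.array(s['force']).round(1),'M',np.array(s['wrist_torque']).round(2),'q',np.array(s['qpos']).round(2),'gap',s['finger_gap'])
import sys
if len(sys.argv)>1:
    T=np.array([float(a) for a in sys.argv[1:4]]); print('to target, tool cm',(R.T@(T-s['tool_pos'])*100).round(2))
E
python3 st.py .5515 -.0802 .22; python3 -c "
from h import *
p=shot('wrist','w2.png'); print(proj(p,np.array([.5506,-.08,.1935])),look('slot',p))"
```

```text
t 5.5 pos [ 0.5514 -0.0801  0.2996] y -150.7 z [-0.  0. -1.] F [ 0.8 -1.1 -1. ] M [ 0.05 -0.12 -0.03] q [ 0.53  0.46 -0.66  1.64  0.3   1.15  0.85] gap 0.03386051084987553
to target, tool cm [-0.01 -0.    7.96]
[319.94670378 202.64934321] [(0.84, array([ 0.5484, -0.0796,  0.2072]))]
```

View pics/w2.png

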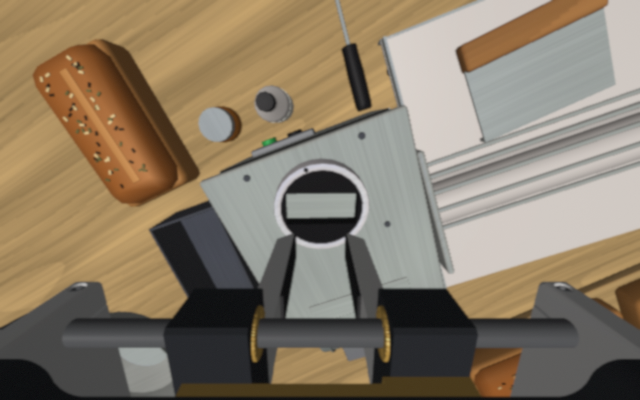

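In the wrist view the slot is level, centred at about (320,205), and aligned with the finger line. I'll descend into it now.

>>> step_arm:
  series:
    - [[0,0,0],[0,0,4],3.4]
    - [[0,0,0],[0,0,7],3.4]
    - [[0,0,0],[0,0,9],3.4]
    - [[0,0,0],[0,0,10],3.4]
    - [[0,0,0],[0,0,10.5],3.4]
    - [[0,0,0],[0.1,0,11],3.4]
    - [[0,0,0],[0.15,0,11.4],3.4]
    - [[0,0,0],[0.15,0,11.4],3.4]

```text
t: 6.4
tool_pos: [0.5505, -0.0792, 0.186]
tcp_rot: [0.252, 0.968, -0.0, 0.001]
force: [0.1, -0.3, 0.7]
finger_gap: 0.0343
grip_force: 0.2
```

```bash
python3 st.py .547 -.0793 .166
```

```text
t 6.4 pos [ 0.5505 -0.0792  0.186 ] y -150.8 z [ 0.001 -0.    -1.   ] F [ 0.1 -0.3  0.7] M [ 0.01 -0.03 -0.01] q [ 0.48  0.58 -0.6   1.79  0.41  0.9   0.76] gap 0.034326679039477455
to target, tool cm [ 0.3  -0.18  2.  ]
```

>>> step_arm:
  series:
    - [[0,0,0],[0.1,0,0.4],3.4]
    - [[0,0,0],[0.15,0,0.8],3.4]
    - [[0,0,0],[0.2,-0.05,1.2],3.4]
    - [[0,0,0],[0.25,-0.1,1.5],3.4]
    - [[0,0,0],[0.25,-0.1,1.7],3.4]
    - [[0,0,0],[0.3,-0.1,1.9],3.4]
    - [[0,0,0],[0.3,-0.1,2.0],3.4]

```text
t: 7.1
tool_pos: [0.5481, -0.0785, 0.1661]
tcp_rot: [0.252, 0.968, 0.0, 0.001]
force: [0.4, -2.6, 12.4]
finger_gap: 0.0343
grip_force: 6.6
```

```bash
python3 st.py .547 -.0793 .166
```

```text
t 7.1 pos [ 0.5481 -0.0785  0.1661] y -150.8 z [ 0.002 -0.    -1.   ] F [ 0.4 -2.6 12.4] M [-0.5  -0.36  0.07] q [ 0.47  0.6  -0.59  1.82  0.43  0.85  0.74] gap 0.034263230466489776
to target, tool cm [ 0.05 -0.12  0.01]
```

>>> step_arm:
  series:
    - [[0,0,0],[0,-0.1,0.1],3.4]
    - [[0,0,0],[0,-0.1,0.1],3.4]

```text
t: 7.3
tool_pos: [0.548, -0.0785, 0.1662]
tcp_rot: [0.252, 0.968, 0.001, 0.002]
force: [1.3, -1.3, 12.2]
finger_gap: 0.0338
grip_force: 6.1
```

```bash
python3 st.py .547 -.0793 .166
```

```text
t 7.3 pos [ 0.548  -0.0785  0.1662] y -150.8 z [ 0.003  0.001 -1.   ] F [ 1.3 -1.3 12.2] M [-0.21 -0.45 -0.03] q [ 0.48  0.6  -0.59  1.82  0.43  0.85  0.74] gap 0.03378976804073615
to target, tool cm [ 0.05 -0.12  0.02]
```

The cover is at its firm stop: z stays at 0.166 under 12 N. Now I'll turn it.

>>> step_arm:
  series:
    - [[0,0,6],[0,0,0],3.4]
    - [[0,0,12],[0,0,0],3.4]
    - [[0,0,18],[0,0,0],3.4]
    - [[0,0,24],[0,0,0],3.4]
    - [[0,0,30],[0,0,0],3.4]
    - [[0,0,36],[0,0,0],3.4]
    - [[0,0,42],[0,0,0],3.4]
    - [[0,0,42],[0,0,0],3.4]

```text
t: 8.1
tool_pos: [0.547, -0.0801, 0.1661]
tcp_rot: [0.583, 0.812, -0.0, 0.001]
force: [-0.3, -3.2, 13.9]
finger_gap: 0.0339
grip_force: 7.0
```

```bash
python3 st.py .547 -.0793 .166;python3 -c "
from h import *
p=shot('wrist','w3.png')"
```

```text
t 8.1 pos [ 0.547  -0.0801  0.1661] y -108.6 z [ 0.002 -0.002 -1.   ] F [-0.3 -3.2 13.9] M [-0.84  0.09 -0.12] q [ 0.35  0.56 -0.38  1.83  0.28  0.8   0.15] gap 0.03391310581634474
to target, tool cm [0.08 0.03 0.01]
```

View pics/w3.png

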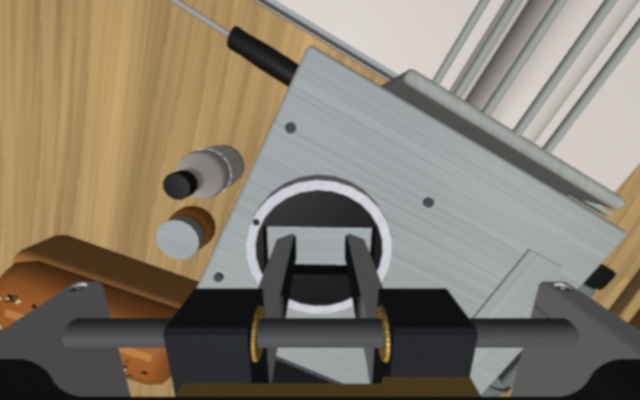

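The cover is flat. The slot, near (320,250), has turned with the fingers and is still almost level in the image. About 29° plus play remains.

>>> step_arm:
  series:
    - [[0,0,6],[0,0,0],3.4]
    - [[0,0,12],[0,0,0],3.4]
    - [[0,0,18],[0,0,0],3.4]
    - [[0,0,24],[0,0,0],3.4]
    - [[0,0,30],[0,0,0],3.4]
    - [[0,0,36],[0,0,0],3.4]
    - [[0,0,40],[0,0,0],3.4]
    - [[0,0,40],[0,0,0],3.4]

```text
t: 8.95
tool_pos: [0.5469, -0.0792, 0.1661]
tcp_rot: [0.826, 0.564, 0.0, 0.001]
force: [-0.9, -1.4, 14.4]
finger_gap: 0.0342
grip_force: 7.2
```

```bash
python3 st.py .547 -.0793 .166
```

```text
t 8.95 pos [ 0.5469 -0.0792  0.1661] y -68.7 z [ 0.001 -0.    -1.   ] F [-0.9 -1.4 14.4] M [-0.32  0.26 -0.05] q [ 0.22  0.54 -0.18  1.83  0.13  0.78 -0.41] gap 0.034242718818495346
to target, tool cm [-0.01  0.01  0.01]
```

>>> step_arm:
  series:
    - [[0,0,5],[0,0,0],3.4]
    - [[0,0,10],[0,0,0],3.4]
    - [[0,0,14],[0,0,0],3.4]
    - [[0,0,14],[0,0,0],3.4]

```text
t: 9.35
tool_pos: [0.5468, -0.0783, 0.1662]
tcp_rot: [0.884, 0.467, -0.0, 0.001]
force: [-1.9, -1.9, 14.8]
finger_gap: 0.0339
grip_force: 76.2
```

```bash
python3 st.py .547 -.0793 .166;python3 -c "
from h import *
p=shot('wrist','w4.png')"
```

```text
t 9.35 pos [ 0.5468 -0.0783  0.1662] y -55.7 z [ 0.001 -0.003 -1.   ] F [-1.9 -1.9 14.8] M [-0.43  0.46  3.94] q [ 0.17  0.54 -0.12  1.83  0.09  0.77 -0.6 ] gap 0.03386451137970732
to target, tool cm [-0.07  0.08  0.02]
```

View pics/w4.png

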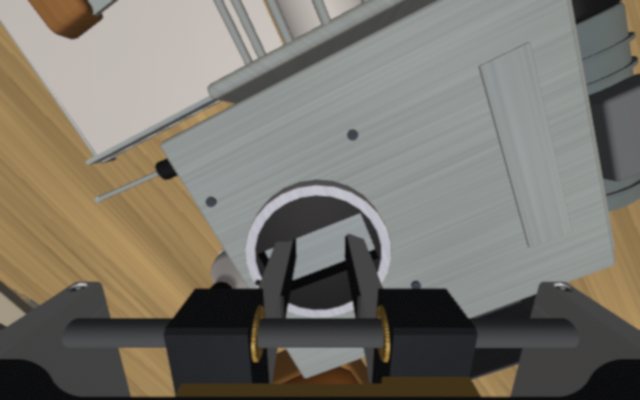

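The wrist moment of 3.9 Nm shows the fastener is hard against its stop, and the slot now runs along the cover's side edges. I'll unload slightly, lift straight out, then verify.

>>> step_arm:
  series:
    - [[0,0,-4],[0,0,-0.1],3.4]
    - [[0,0,-7],[0,0,-0.3],3.4]
    - [[0,0,-10],[0,0,-0.6],3.4]
    - [[0,0,-12],[0,0,-1.2],3.4]
    - [[0,0,-12],[0,0,-3],3.4]
    - [[0,0,-12],[0,0,-6],3.4]
    - [[0,0,-12],[0,0,-10],3.4]
    - [[0,0,-12],[0,0,-12],3.4]

```text
t: 10.2
tool_pos: [0.5462, -0.0783, 0.2864]
tcp_rot: [0.835, 0.551, 0.0, -0.001]
force: [-0.1, -0.3, 0.7]
finger_gap: 0.0341
grip_force: 0.0
```

```bash
python3 st.py;python3 -c "
from h import *
from fit import model,slotdir
p=shot('wrist'); v=np.load('v.npy'); im=p['pixels'][:,:,::-1].copy()
v[3]=.01; m=model(v)
P=[proj(p,m(q)) for q in ([-.256,.108,.01],[-.256,-.108,.01],[-.19,0,.028],[-.19-.03,0,.013],[-.19+.03,0,.013])]
for q in P: cv2.circle(im,tuple(int(a) for a in q),2,(0,0,255),-1)
cv2.imwrite('pics/w5.png',im)"
```

```text
t 10.2 pos [ 0.5462 -0.0783  0.2864] y -66.8 z [ 0.     0.001 -1.   ] F [-0.1 -0.3  0.7] M [-0.02 -0.09  0.01] q [ 0.23  0.41 -0.19  1.68  0.09  1.06 -0.4 ] gap 0.034084495020748125
```

View pics/w5.png

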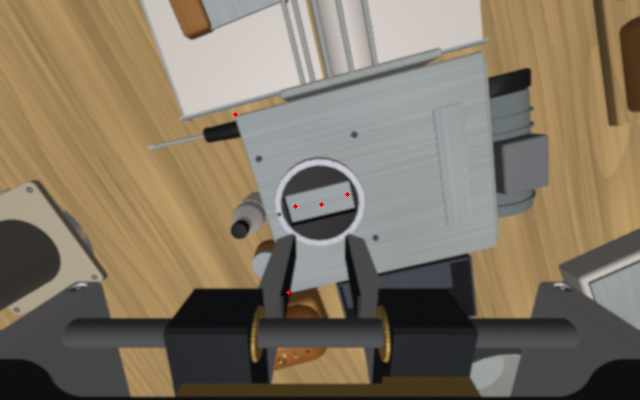

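The cover stays down after release: it matches the shut projection, with the front corners at about (236,115) and (288,292). The slot lies along the cover's axis to about 1° (-13.3° against -13°). I'll hand it in.

```bash
python3 -c "
from cell import ctrl
print(ctrl.sign_off())"
```

```text
the job is handed in; nothing more can be done
None
```

The cover is pressed shut and the fastener turned clockwise to its stop; the cover stayed down after I lifted the gripper clear, and the job was handed in at about 10 s, though the hand-in returned no verdict.

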